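Lay the cafe bombon tray

TASK

Lay the narrow wooden tray for a guest's sweet-milk coffee: stand the espresso cup, the shot glass, the condensed-milk tin and the spice shaker upright in their holders - the glass in the small round one, the cup in the large round one with its ear pointing across the tray (either side) so it is clear of its neighbours, the shaker in the small square one and the tin in the large square one. Set them down, do not drop or tip them, and leave the big tumbler and the steel grounds cup standing where they are; mind the clear screen that stands across the bar behind the work.

Things in the scene. Friction and masses are not known exactly. Their poses are not given: they have to be found in the camera images.
- demitasse: Small off-white espresso cup, empty, one thin ear, 53 mm high, 0.14 kg. Origin: underside, mid-outline; z up. Round bowl and foot are centred at (0, +9 mm) in its frame: foot 47 mm across, 60 mm at 20 mm height, 64 mm at the rim. The ear (6 mm thick) lies on its -y side, reaching y = -41 mm. Grip across the bowl, clear of the ear.
- shot_glass: Small clear glass, 48 mm across the rim, 38 mm across the foot, 61 mm high, 0.07 kg. Origin: centre of the underside, z up.
- shaker: Slim round spice shaker with a red cap (brown spice inside), 44 mm across, 98 mm high, 0.11 kg. Origin: centre of the underside, z up.
- milk_tin: Closed tin of condensed milk with a green label, 57 mm across, 72 mm high, 0.18 kg. Origin: centre of the underside, z up.
- tumbler: Large clear drinking glass, 81 mm across, 93 mm high: not part of the set, stays where it is. Origin: centre of the underside.
- grounds_cup: Open steel grounds cup, plain wall, 70 mm across, 74 mm high: not part of the set, stays where it is. Origin: centre of the underside.
- holder_glass: Small round holder on the tray, 63 mm outside, well 53 mm across; for the shot glass. Dark wood, cork floor, fixed on the fixed tray. Origin: centre of its underside, 8 mm above the worktop; well floor 4 mm and rim 12 mm above the origin. The four holders stand in a row along the shared y axis, 82 mm apart, in any order, on a pale tray 106 x 346 mm, lip 15 mm high. 
- holder_cup: Large round holder, 80 mm outside, well 64 mm across; for the espresso cup. Its x axis runs across the tray. Dark wood, cork floor, fixed on the fixed tray. Origin: centre of its underside, 8 mm above the worktop; well floor 4 mm and rim 12 mm above the origin. 
- holder_shaker: Small square holder, 68 mm outside, well 58 x 58 mm; for the spice shaker. Dark wood, cork floor, fixed on the fixed tray. Origin: centre of its underside, 8 mm above the worktop; well floor 4 mm and rim 12 mm above the origin. 
- holder_tin: Large square holder, 80 mm outside, well 72 x 72 mm; for the milk tin. Dark wood, cork floor, fixed on the fixed tray. Origin: centre of its underside, 8 mm above the worktop; well floor 4 mm and rim 12 mm above the origin. A clear upright screen (hard to see) crosses the whole bar at x = 0.54 m: keep wrist and gripper in front of it.
Things that resemble listed ones, but are neither listed nor needed, are in the scene too. Leave any turquoise look-alike of the shot_glass alone.

How it is judged:
By the outcome, as a careful person would: the job done as asked, in the order asked, and still so for the second after the job is handed in, with the robot touching nothing.
It also fails if it takes over 125 s, if anything falls off the work surface, if the arm or the gripper's body presses on something with over 40 N, if the wrist force passes 120 N, or if a joint passes its speed limit or range.

ROBOT

A 7-joint arm with a two-finger parallel gripper is mounted at the origin on a cart in front of the work surface, level with it; the furniture and walls round the work are solid. World frame = base frame: x ahead of the robot, y to its left, z up, the work surface at z = 0. Lengths are in mm, angles in degrees, forces in N, time in s.
With the tool pointing down it reaches from about 425 to 875 mm from the base axis. Payload 8.4 kg.
Tool frame: the origin (TCP) lies at the very end of the fingers, on their centre line; the grasp point (between the pads) lies 19 mm behind it; z points along the fingers, y is the line along which they close (so a half turn about z gives the same grasp; the last joint's range is limited). The gripper opens to 87 mm and grips with 3 to 60 N. Pads are 19 mm wide; open, the fingers measure 117 mm over their backs; the gripper's body (75 mm by 190 mm) begins 51 mm behind the grasp point.
Start: joints at [60.321, 19.091, 2.286, 83.961, -0.768, 76.965, -3.352], TCP at [264.307, -593.806, 222.546] pointing down, gripper open.
Joint ranges: [-147.57, 147.57], [-21.85, 119.76], [-74.77, 79.35], [14.55, 137.4], [-85.83, 265.84], [4.83, 119.75], [-152.11, 152.11]. Speed limits (degrees/s): [127.2, 127.2, 159.86, 159.86, 180, 180, 180].

INTERFACE

Orientations are given as [roll, pitch, yaw] about the fixed x, y, z axes, in that order (R = Rz(yaw) Ry(pitch) Rx(roll)).
In Python, from station import bot gives the robot as it stands.
- The arm moves only by the shell command python3 -m handwheel 'ROWS' [FORCE]. ROWS is text: rows parted by semicolons, each of 5 numbers parted by spaces: the opening, from 0 (shut) to 1 (fully open), then the shift along the world's x, y, z in m, then the turn about the world's z in rad. A call has 1 to 8 rows; each row is the pose to reach, as a shift and turn from the pose commanded when the call began; what a row does not reach only later rows make up. A row lasts 1/8 s, in which the tool goes at most 62.5 mm and 10.7 degrees, less where a joint would pass 70% of its speed; a pose out of reach is approached as far as the arm can. A call with a gripper value outside its range is refused whole. The fingers move at their own pace and stop on an object; FORCE is the grip in N (left out, the last holds). Time passes only in rows, so rows that repeat a pose let the fingers close. It gives the time, the measured TCP pose, the force, the opening and the grip force at its end, in the units of the state.
- bot.observe(): the state, without advancing time (a new reading comes with each control period).
- bot.capture(name): name is "scene" or "top" or "wrist"; returns a dict with "image" (384x512x3 uint8, red, green, blue), "fov_y" (degrees; the focal length in pixels is half the picture's height over the tangent of half this angle, whatever the lens; pixels are square), "cx", "cy" (the principal point, pixels), "T" (4x4, takes a point from camera to world coordinates). Camera axes: x right, y up, looking along -z (the intrinsics and any distortion apply to the point x, -y, -z); pixel columns grow to the right and rows downward; lengths in mm; the calibration is good to about 2 mm. The wrist camera is an equidistant fisheye: a pixel r from the principal point sees the ray r / f radians off the axis. A picture is of the moment at which its call begins. There is no depth.
- bot.job_done(): hands the job in; it is judged then, once.
The state is a dict: "t": time; "joint_pos": joint angles; "qd": joint speeds; "joint_torque": joint torques, N m; "eef_pos": TCP position; "tool_rot": TCP orientation; "wrist_force": force on the tool from outside, world axes, zero at the start; "moment": the same for the moment, N m; "gripper_width": finger opening in mm; "grip_force": force on a finger pad.
Only numpy, scipy, OpenCV 4.12 (cv2) and the standard library are available. Lean on these libraries where they do the work, as an engineer would, in place of code of your own. Each camera call takes 0.05 s, during which the arm holds its last target. There are 200 camera calls.

## Working session

There is one attempt and no reset: what is moved stays moved. The work goes in short steps, Python scripts to look and compute and a shell command to move; the robot and the scene stay as the last step left them, time stands still between calls to the robot, and variables do not carry over. Pictures are saved under pics/ and viewed, at most 14 in all, crops included, and the job is handed in when it is done.

```bash
ls; mkdir -p pics; cat > h.py <<'E'
import numpy as np, cv2
from station import bot
def snap(n,f):
    c=bot.capture(n); cv2.imwrite(f'pics/{f}.png',c['image'][:,:,::-1]); np.savez(f'pics/{f}.npz',**{k:v for k,v in c.items()}); return c
def load(f): return dict(np.load(f'pics/{f}.npz'))
def ray(c,u,v,fish=False):
    f=192/np.tan(np.radians(float(c['fov_y']))/2); x=(u-c['cx'])/f; y=(v-c['cy'])/f
    if fish:
        r=np.hypot(x,y); s=np.sin(r)/r if r>0 else 1; d=np.array([x*s,-y*s,-np.cos(r)])
    else: d=np.array([x,-y,-1.])
    return c['T'][:3,:3]@d, c['T'][:3,3]
def at(c,u,v,z,fish=False):
    d,o=ray(c,u,v,fish); return (o+d*(z-o[2])/d[2]).round(1)
def proj(c,p):
    f=192/np.tan(np.radians(float(c['fov_y']))/2); q=c['T'][:3,:3].T@(np.array(p)-c['T'][:3,3]); return (c['cx']-f*q[0]/q[2], c['cy']+f*q[1]/q[2])
E
python3 - <<'E'
from h import *
for n in ('scene','top'):
    c=snap(n,n+'0'); print(n,c.keys(),c['fov_y'],c['cx'],c['cy'],c['T'].round(2).tolist())
    cv2.imwrite(f'pics/{n}0b.png',cv2.resize(c['image'][:,:,::-1],(800,600),interpolation=cv2.INTER_CUBIC))
print(bot.observe())
E
```

```text
pics
scene dict_keys(['image', 'fov_y', 'cx', 'cy', 'T']) 43.12293511822757 247.5716617059454 185.75741167220005 [[0.57, 0.33, -0.76, -800.98], [-0.82, 0.24, -0.51, -709.36], [0.01, 0.91, 0.4, 697.39], [0.0, 0.0, 0.0, 1.0]]
top dict_keys(['image', 'fov_y', 'cx', 'cy', 'T']) 46.562437957222365 257.44455720951703 190.2281954058672 [[-0.0, 0.99, -0.11, 258.32], [-1.0, -0.0, -0.01, 76.37], [-0.01, 0.11, 0.99, 1301.34], [0.0, 0.0, 0.0, 1.0]]
{'t': 0.1, 'joint_pos': array([60.32119346, 19.1294877 ,  2.28411349, 84.00727499, -0.76813122,
       76.964467  , -3.35117998]), 'qd': array([ 0.04514473, -0.17062483,  0.00737255,  0.059298  ,  0.04860185,
       -0.01480061, -0.00330979]), 'joint_torque': array([ 4.10402994e-03, -6.57810116e+01,  1.33995552e+00, -4.04707074e+01,
       -5.96078904e-02,  4.09372360e-02,  3.33438493e-05]), 'eef_pos': array([ 264.13491187, -593.44147351,  221.71707911]), 'tool_rot': array([-1.79914167e+02,  5.28830446e-03,  2.39951330e+01]), 'wrist_force': array([ 0.44961317, -0.15301426, -0.74262645]), 'moment': array([ 0.0070419 , -0.01395812,  0.03123729]), 'grip_force': 0.0, 'gripper_width': 87.52067154421458}
```

View pics/top0b.png

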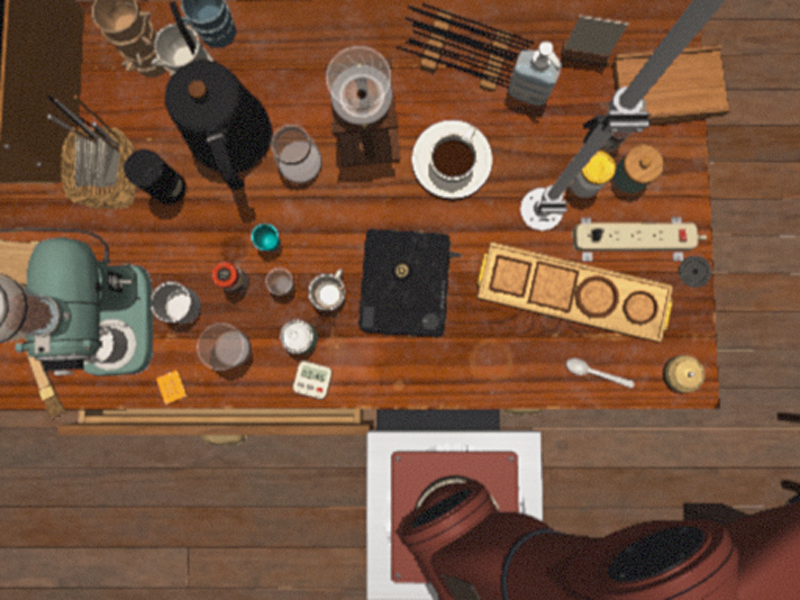

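View pics/scene0b.png

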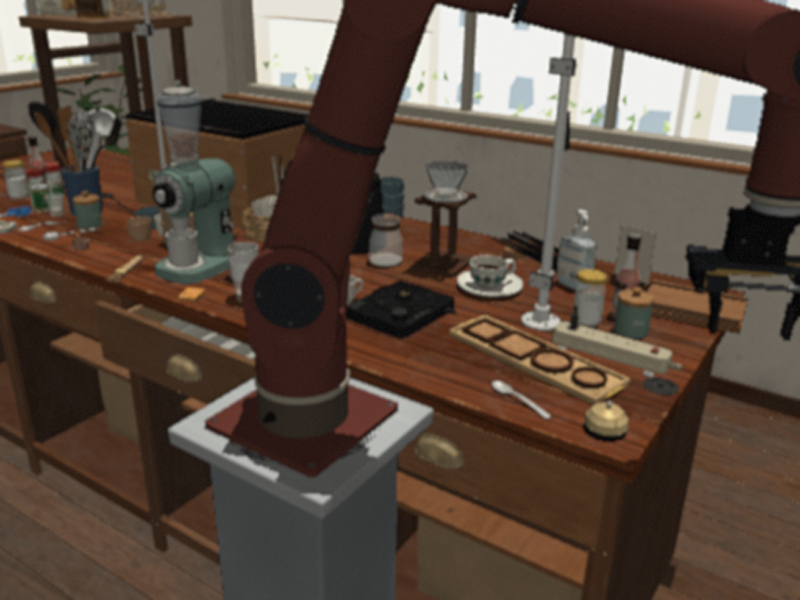

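The top view (800x600) shows:
- Tray, left to right: small square (511,275), large square (553,287), large round (597,296), small round (640,306).
- Set items: shaker with red cap (227,277), clear shot glass (280,282), demitasse (326,292) with its ear to the upper right, and a candidate tin (298,337).
- Leave alone: tumbler (223,348), steel cup (175,303), turquoise glass (265,237).

Next I'll take an enlarged crop to confirm these.

```bash
python3 - <<'E'
from h import *
c=load('top0'); im=c['image'][:,:,::-1]
a=cv2.resize(im[140:245,95:235],(800,600),interpolation=cv2.INTER_CUBIC)
cv2.imwrite('pics/cropA.png',a)
b=cv2.resize(im[145:225,300:440],(800,457),interpolation=cv2.INTER_CUBIC)
cv2.imwrite('pics/cropB.png',b)
E
```

```text
(no output)
```

View pics/cropA.png

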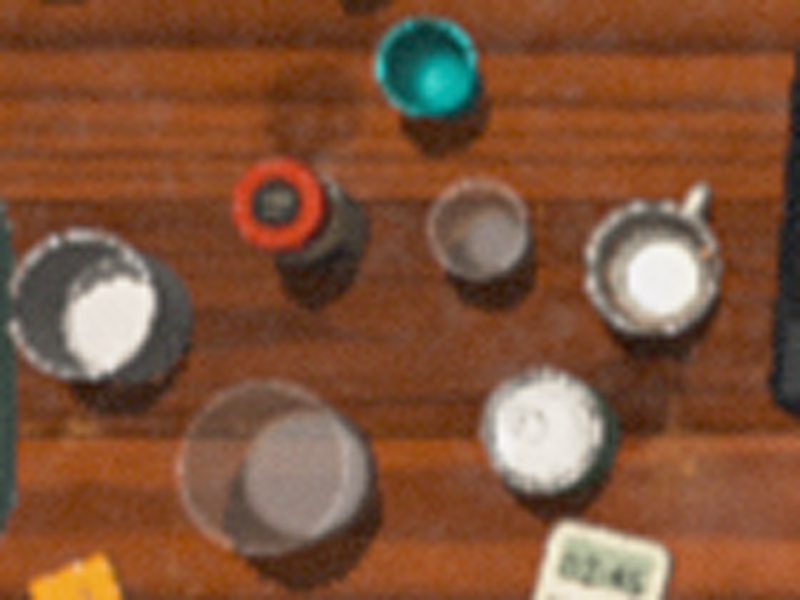

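View pics/cropB.png

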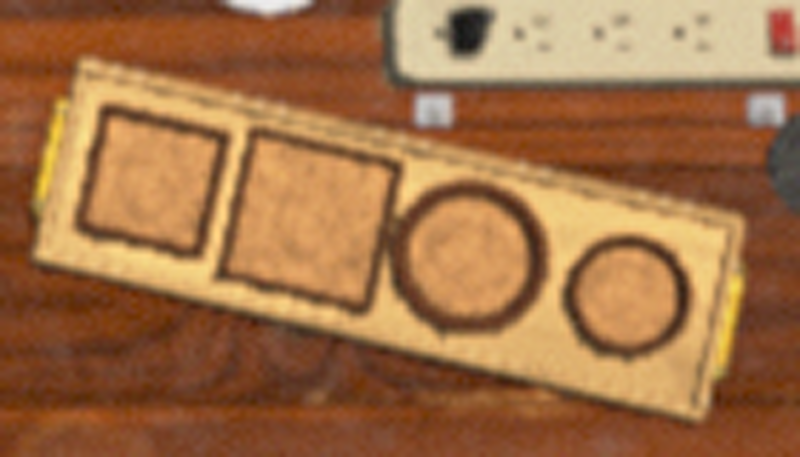

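Crop A confirms the set: clear glass rim (479,230), turquoise look-alike (427,67), cup (652,268) with its ear at (698,195), green-sided tin (546,432), and red-cap shaker (280,205). The only clear 48 mm glass on the bar is the one at (479,230). Crop B shows the holders at (153,182), (311,220), (469,256) and (627,295).

```bash
python3 - <<'E'
from h import *
c=load('top0'); s=800/140
P=lambda x,y,z,oy: at(c,95+(x+.5)/s-.5 if oy==140 else 300+(x+.5)/s-.5, oy+(y+.5)/s-.5, z)
for n,x,y,z in [('shaker',280,205,98),('glass',479,230,61),('cup',652,268,53),('ear',698,195,45),('tin',546,432,72),('tumbler',265,465,93),('grounds',83,303,74),('turq',427,67,61)]: print(n,P(x,y,z,140))
H=[P(x,y,20,145) for x,y in [(153,182),(311,220),(469,256),(627,295)]]
for h in H: print(h)
d=H[3]-H[0]; print(np.linalg.norm(d)/3, np.degrees(np.arctan2(d[1],d[0])))
print(P(75,60,15,145),P(740,215,15,145),P(700,420,15,145),P(35,262,15,145))
for n,u,v,z in [('turquoise stand',545,190,0),('bell',685,373,40),('black scale corner',365,230,20),('timer',313,380,20),('powerstrip',580,245,30),('lamp base',545,210,0)]: print(n,at(c,u*.64,v*.64,z))
# glass foot check
print('tumbler foot',P(306,475,0,140),'tin base?')
E
```

```text
shaker [428.2 400.7  98. ]
glass [420.8 312.3  61. ]
cup [402.8 227.9  53. ]
ear [440.3 206.3  45. ]
tin [321.  275.9  72. ]
tumbler [304.3 405.8  93. ]
grounds [383.7 501.8  74. ]
turq [502.2 339.6  61. ]
[ 435.4 -108.6   20. ]
[ 415.9 -188.    20. ]
[ 397.5 -267.    20. ]
[ 377.7 -345.6   20. ]
81.30757105652039 -103.68302746633195
[499.1 -70.6  15. ] [ 418.8 -405.7   15. ] [ 315.1 -381.4   15. ] [395.3 -49.   15. ]
turquoise stand [ 602.7 -180.9    0. ]
bell [ 256.3 -415.7   40. ]
black scale corner [522.  160.4  20. ]
timer [243.6 253.9  20. ]
powerstrip [ 490.9 -237.    30. ]
lamp base [ 563.9 -180.     0. ]
tumbler foot [302.8 410.    0. ] tin base?
```

```bash
python3 -m handwheel '0.9 0.03 0.05 0 0.1; 0.9 0.06 0.1 0 0.25; 0.9 0.085 0.15 0 0.4; 0.9 0.11 0.2 0 0.55; 0.9 0.13 0.25 0 0.7; 0.9 0.145 0.3 0 0.85; 0.9 0.16 0.35 0 1.0; 0.9 0.16 0.4 0 1.15' 15
```

```text
t: 1.1
eef_pos: [424.8, -191.7, 222.3]
tool_rot: [-180.0, -0.0, 90.2]
wrist_force: [1.5, -0.1, 0.8]
gripper_width: 78.1
grip_force: 0.0
```

```bash
python3 -m handwheel '0.9 0.003 0.055 0 0.13; 0.9 0.003 0.11 0 0.26; 0.9 0.003 0.165 0 0.39; 0.9 0.003 0.22 0 0.52; 0.9 0 0.275 0 0.65; 0.9 -0.007 0.33 0 0.78; 0.9 -0.014 0.38 0 0.91; 0.9 -0.022 0.42 0 1.044'; python3 -m handwheel '0.9 0 0 0 0;0.9 0 0 0 0'
python3 - <<'E'
from h import *
c=snap('wrist','w1'); cv2.imwrite('pics/w1b.png',cv2.resize(c['image'][:,:,::-1],(800,600),interpolation=cv2.INTER_CUBIC)); o=bot.observe(); print(o['joint_pos'].round(1)); print(c['fov_y'],c['cx'],c['cy'])
E
```

```text
t: 2.1
eef_pos: [401.5, 228.1, 222.5]
tool_rot: [180.0, 0.0, 150.0]
wrist_force: [1.2, -0.0, 0.6]
gripper_width: 78.4
grip_force: 0.0
t: 2.35
eef_pos: [402.3, 225.4, 222.2]
tool_rot: [-180.0, -0.0, 149.6]
wrist_force: [-0.1, -0.9, 0.5]
gripper_width: 78.5
grip_force: 0.0
[ 14.2  -1.2 -47.4 107.   -0.9  73.9  26.6]
65.70646984690485 260.06110739013025 196.29578307236577
```

View pics/w1b.png

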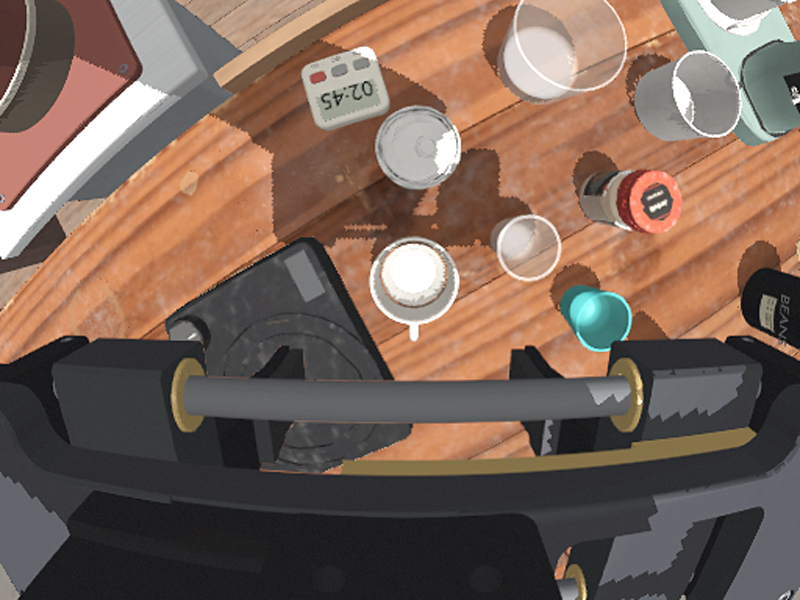

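The wrist view shows the cup rim at (415,281) with its ear straight down at (414,338), the tin top at (419,147), the glass rim at (528,248) and the shaker cap at (655,202). I'll check these against the top-view positions.

```bash
python3 - <<'E'
from h import *
c=load('w1')
for n,u,v,z in [('cup',415,281,53),('ear',414,338,45),('tin',419,147,72),('glass',528,248,61),('shaker',655,202,98),('turq',604,321,61),('tumbler',570,40,93),('cupfoot',415,277,4)]: print(n,at(c,(u+.5)*.64-.5,(v+.5)*.64-.5,z,True))
E
```

```text
cup [402.9 231.3  53. ]
ear [442.5 207.6  45. ]
tin [322.2 281.1  72. ]
glass [421.2 314.2  61. ]
shaker [428.4 403.7  98. ]
turq [501.6 343.   61. ]
tumbler [306.5 404.7  93. ]
cupfoot [408.7 228.9   4. ]
```

```bash
python3 -m handwheel '0.9 0.001 0.003 -0.04 0; 0.9 0.001 0.003 -0.08 0; 0.9 0.001 0.003 -0.12 0; 0.9 0.001 0.003 -0.15 0; 0.9 0.001 0.003 -0.175 0; 0.9 0.001 0.003 -0.19 0; 0.9 0.001 0.003 -0.201 0; 0.9 0.001 0.003 -0.201 0' && python3 -m handwheel '0.6 0 0 0 0;0.6 0 0 0 0;0.6 0 0 0 0;0.6 0 0 0 0' 15
```

```text
t: 3.4
eef_pos: [403.3, 228.9, 21.3]
tool_rot: [-180.0, -0.0, 149.7]
wrist_force: [0.7, -0.7, 0.6]
gripper_width: 78.2
grip_force: 0.0
t: 3.9
eef_pos: [403.9, 229.5, 22.1]
tool_rot: [180.0, 0.0, 149.7]
wrist_force: [-0.1, -0.2, 7.0]
gripper_width: 63.0
grip_force: 14.6
```

```bash
python3 -m handwheel '0.6 0 0 0.01 0;0.6 0 0 0.03 0;0.6 0 0 0.06 0;0.6 0 0 0.095 0;0.6 0 0 0.13 0;0.6 0.005 -0.03 0.15 0; 0.6 0.01 -0.075 0.15 0.0; 0.6 0.016 -0.125 0.15 0.05' && python3 -m handwheel '0.6 0.003 -0.05 0 0.03;0.6 0.006 -0.1 0 0.06;0.6 0.006 -0.15 0 0.09;0.6 0.006 -0.2 0 0.12;0.6 0.003 -0.25 0 0.15;0.6 -0.005 -0.295 0 0.18; 0.6 -0.015 -0.335 0 0.21;0.6 -0.022 -0.37 0 0.24'; python3 -m handwheel '0.6 0 0 0 0;0.6 0 0 0 0'
python3 - <<'E'
from h import *
c=snap('top','t2'); im=c['image'][:,:,::-1]
c=snap('wrist','w2'); cv2.imwrite('pics/w2b.png',cv2.resize(c['image'][:,:,::-1],(800,600),interpolation=cv2.INTER_CUBIC));  print(bot.observe()['joint_pos'].round(1))
E
```

```text
t: 4.9
eef_pos: [419.1, 103.4, 172.2]
tool_rot: [180.0, 0.0, 152.7]
wrist_force: [0.0, -1.2, -1.5]
gripper_width: 62.9
grip_force: 15.0
t: 5.9
eef_pos: [396.4, -267.0, 171.8]
tool_rot: [180.0, -0.0, 166.3]
wrist_force: [0.3, 0.8, -0.8]
gripper_width: 62.8
grip_force: 15.0
t: 6.15
eef_pos: [397.4, -264.9, 171.6]
tool_rot: [180.0, -0.0, 166.3]
wrist_force: [-0.2, -0.1, -1.4]
gripper_width: 63.1
grip_force: 15.0
[ 44.    1.9 -15.9 110.3   0.6  67.8 104.3]
```

View pics/w2b.png

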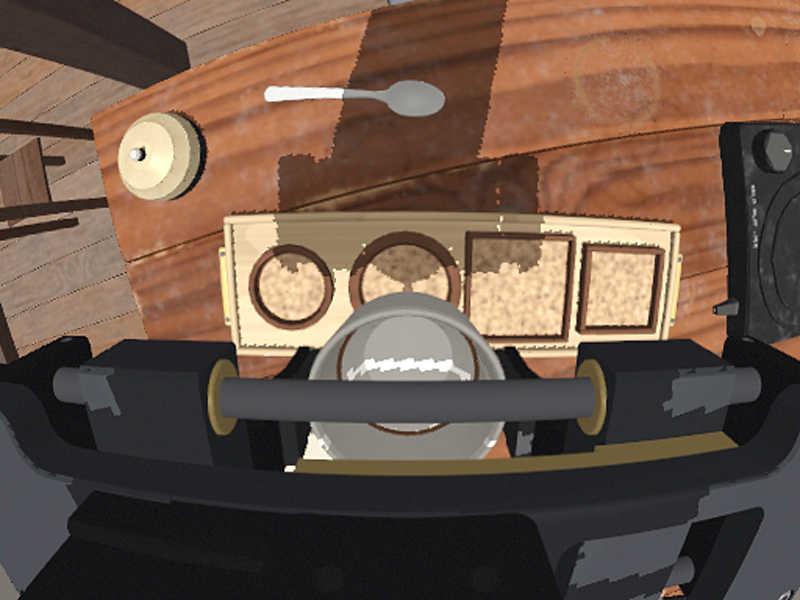

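The wrist view shows the holders at (291,285), (405,288), (521,286) and (621,287), with the cup held upright.

```bash
python3 - <<'E'
from h import *
c=load('w2')
H=[]
for n,u,v,z in [('glass',291,285,20),('cup',405,287,20),('tin',521,286,20),('shaker',621,287,20)]:
    H.append(at(c,(u+.5)*.64-.5,(v+.5)*.64-.5,z,True)); print(n,H[-1])
d=H[0]-H[3]; print(np.degrees(np.arctan2(d[1],d[0])), np.linalg.norm(d)/3)
E
```

```text
glass [ 374.8 -343.3   20. ]
cup [ 395.4 -265.7   20. ]
tin [ 413.7 -186.    20. ]
shaker [ 432.2 -109.4   20. ]
-103.78813640652888 80.280044566228
```

```bash
python3 -m handwheel '0.6 -0.001 0 -0.04 0;0.6 -0.001 0 -0.075 0;0.6 -0.001 0 -0.1 0;0.6 -0.001 0 -0.118 0;0.6 -0.001 0 -0.127 0;0.6 -0.001 0 -0.132 0;0.6 -0.001 0 -0.135 0;0.6 -0.001 0 -0.136 0' && python3 -m handwheel '0.6 0 0 -0.0005 0;0.6 0 0 -0.001 0;0.6 0 0 -0.001 0'
```

```text
t: 7.25
eef_pos: [396.6, -265.9, 35.9]
tool_rot: [-180.0, 0.0, 166.3]
wrist_force: [0.6, -0.0, 0.0]
gripper_width: 62.6
grip_force: 15.0
t: 7.62
eef_pos: [396.4, -265.8, 34.6]
tool_rot: [-180.0, 0.0, 166.3]
wrist_force: [0.6, 0.3, -0.6]
gripper_width: 62.7
grip_force: 15.0
```

```bash
python3 -m handwheel '0.6 0 0 -0.0005 0;0.6 0 0 -0.001 0;0.6 0 0 -0.001 0'; python3 -m handwheel '0.6 0 0 -0.0005 0;0.6 0 0 -0.001 0;0.6 0 0 -0.001 0'
```

```text
t: 8.0
eef_pos: [396.7, -265.9, 34.1]
tool_rot: [-180.0, 0.0, 166.3]
wrist_force: [-1.7, 1.2, 6.5]
gripper_width: 62.9
grip_force: 14.6
t: 8.38
eef_pos: [396.9, -265.6, 33.6]
tool_rot: [-180.0, 0.0, 166.3]
wrist_force: [-3.8, 4.6, 13.1]
gripper_width: 62.7
grip_force: 14.3
```

```bash
python3 -m handwheel '0.75 0 0 0.001 0;0.9 0 0 0.001 0;0.9 0 0 0.001 0;0.9 0 0 0.01 0;0.9 0 0 0.04 0;0.9 0 0 0.08 0;0.9 0 0 0.12 0;0.9 0 0 0.14 0' && python3 -m handwheel '0.85 0.01 0.05 0.03 0;0.85 0.02 0.1 0.05 0;0.85 0.03 0.15 0.05 0;0.85 0.03 0.2 0.05 0'
python3 - <<'E'
from h import *
c=snap('top','t3'); im=c['image'][:,:,::-1]
cv2.imwrite('pics/t3b.png',cv2.resize(im[145:225,300:440],(800,457),interpolation=cv2.INTER_CUBIC))
E
```

```text
t: 9.38
eef_pos: [397.1, -266.2, 175.5]
tool_rot: [-179.9, 0.2, 166.3]
wrist_force: [0.1, 0.3, -0.5]
gripper_width: 78.6
grip_force: 0.0
t: 9.88
eef_pos: [426.7, -64.0, 223.5]
tool_rot: [-180.0, 0.1, 166.3]
wrist_force: [1.7, 0.5, 0.9]
gripper_width: 73.8
grip_force: 0.0
```

View pics/t3b.png

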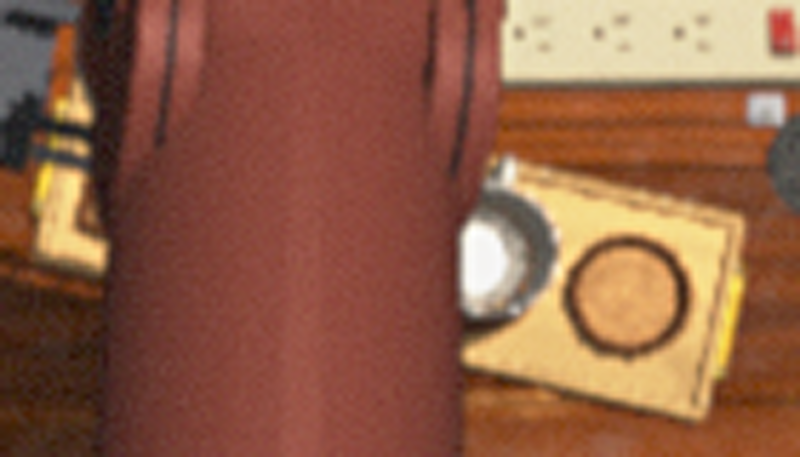

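The cup stands upright in its holder with the ear across the tray. Next is the glass.

```bash
python3 -m handwheel '0.75 0.002 0.05 0 -0.18;0.75 0.002 0.1 0 -0.36;0.75 0.002 0.15 0 -0.54;0.75 0.002 0.2 0 -0.72;0.75 0.002 0.25 0 -0.9;0.75 0 0.3 0 -1.08;0.75 -0.003 0.35 0 -1.26;0.75 -0.005 0.379 0 -1.42' && python3 -m handwheel '0.75 0 0 0 -0.151;0.75 0 0 -0.03 -0.151;0.75 0 0 -0.06 -0.151;0.75 0 0 -0.09 -0.151; 0.75 0 0 -0.12 -0.151' 
python3 - <<'E'
from h import *
c=snap('wrist','w3'); cv2.imwrite('pics/w3b.png',cv2.resize(c['image'][:,:,::-1],(800,600),interpolation=cv2.INTER_CUBIC));  print(bot.observe()['joint_pos'].round(1))
E
```

```text
t: 10.92
eef_pos: [422.1, 307.8, 223.2]
tool_rot: [180.0, 0.1, 93.7]
wrist_force: [0.2, -0.7, 0.2]
gripper_width: 65.2
grip_force: 0.0
t: 11.55
eef_pos: [422.5, 306.2, 102.1]
tool_rot: [180.0, 0.1, 85.4]
wrist_force: [-0.3, -1.1, -0.2]
gripper_width: 65.5
grip_force: 0.0
[  5.4  17.4 -52.6 108.1  15.6  62.3 -58. ]
```

View pics/w3b.png

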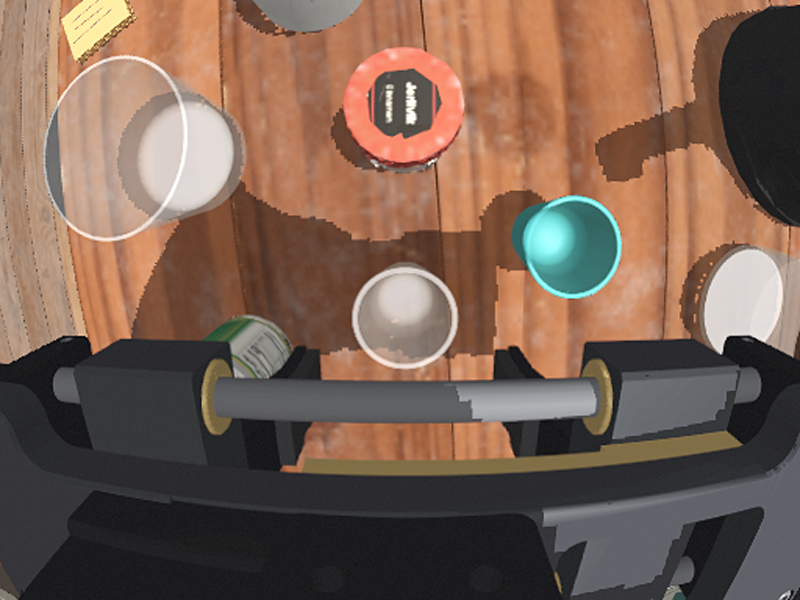

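The wrist view shows the glass rim at (405,318), turquoise at (573,247), shaker cap at (404,105) and tumbler rim at (117,148). The pose lags the target slightly.

```bash
python3 - <<'E'
from h import *
c=load('w3')
for n,u,v,z in [('glass',405,318,61),('turq',573,247,61),('shaker',404,105,98),('tumbler',117,148,93)]: print(n,at(c,(u+.5)*.64-.5,(v+.5)*.64-.5,z,True))
E
python3 -m handwheel '0.75 0 0 0 0;0.75 0 0 0 0'
```

```text
glass [421.9 316.   61. ]
turq [501.5 343.3  61. ]
shaker [428.8 404.1  98. ]
tumbler [308.9 407.4  93. ]
t: 11.85
eef_pos: [422.9, 307.1, 104.1]
tool_rot: [179.9, -0.0, 85.4]
wrist_force: [0.9, -0.1, 0.7]
gripper_width: 65.3
grip_force: 0.0
```

```bash
python3 -m handwheel '0.75 -0.001 0.008 0 0;0.75 -0.001 0.008 -0.02 0;0.75 -0.001 0.008 -0.045 0;0.75 -0.001 0.008 -0.065 0;0.75 -0.001 0.008 -0.077 0;0.75 -0.001 0.008 -0.077 0' && python3 -m handwheel '0.3 0 0 0 0;0.3 0 0 0 0;0.3 0 0 0 0;0.3 0 0 0 0;0.3 0 0 0 0' 12
```

```text
t: 12.6
eef_pos: [420.5, 314.4, 24.8]
tool_rot: [-179.9, 0.1, 85.4]
wrist_force: [0.1, 1.0, -0.1]
gripper_width: 65.6
grip_force: 0.0
t: 13.22
eef_pos: [421.6, 314.8, 26.1]
tool_rot: [180.0, 0.0, 85.4]
wrist_force: [1.2, -0.4, 4.2]
gripper_width: 45.3
grip_force: 12.0
```

```bash
python3 -m handwheel '0.3 0 0 0.01 0;0.3 0 0 0.03 0;0.3 0 0 0.07 0;0.3 0 0 0.11 0;0.3 0 -0.02 0.15 0;0.3 0 -0.06 0.16 0; 0.3 0.002 -0.11 0.16 0.0; 0.3 0.002 -0.16 0.16 0' && python3 -m handwheel '0.3 0.002 -0.05 0 -0.03;0.3 0.002 -0.1 0 -0.06;0.3 0.002 -0.15 0 -0.09;0.3 0.002 -0.2 0 -0.12;0.3 0 -0.25 0 -0.15;0.3 -0.003 -0.3 0 -0.159; 0.3 -0.01 -0.35 0 -0.159;0.3 -0.02 -0.4 0 -0.159' && python3 -m handwheel '0.3 -0.01 -0.04 0 0;0.3 -0.02 -0.08 0 0;0.3 -0.027 -0.1 0 0;0.3 -0.027 -0.1 0 0;0.3 -0.027 -0.1 0 0'
```

```text
t: 14.22
eef_pos: [423.0, 153.6, 186.9]
tool_rot: [179.9, 0.0, 85.4]
wrist_force: [0.7, -0.2, -1.7]
gripper_width: 45.3
grip_force: 11.9
t: 15.22
eef_pos: [403.1, -246.5, 187.0]
tool_rot: [179.9, 0.0, 76.3]
wrist_force: [1.7, -1.3, -0.9]
gripper_width: 45.3
grip_force: 11.9
t: 15.85
eef_pos: [376.9, -343.9, 186.0]
tool_rot: [-180.0, 0.0, 76.4]
wrist_force: [-0.2, 0.1, -0.5]
gripper_width: 45.2
grip_force: 11.9
```

```bash
python3 -m handwheel '0.3 0 -0.001 -0.04 0;0.3 0 -0.001 -0.08 0;0.3 0 -0.001 -0.11 0;0.3 0 -0.001 -0.13 0;0.3 0 -0.001 -0.139 0;0.3 0 -0.001 -0.143 0;0.3 0 -0.001 -0.146 0;0.3 0 -0.001 -0.146 0' && python3 -m handwheel '0.3 0 0 -0.001 0;0.3 0 0 -0.0015 0;0.3 0 0 -0.0015 0'
```

```text
t: 16.85
eef_pos: [376.4, -346.6, 40.1]
tool_rot: [180.0, 0.1, 76.3]
wrist_force: [1.0, -0.4, -0.8]
gripper_width: 45.3
grip_force: 11.9
t: 17.23
eef_pos: [376.1, -346.5, 38.2]
tool_rot: [-180.0, 0.1, 76.3]
wrist_force: [0.1, -0.4, -1.2]
gripper_width: 45.2
grip_force: 11.9
```

```bash
python3 -m handwheel '0.3 0 0 -0.0007 0;0.3 0 0 -0.001 0;0.3 0 0 -0.001 0'; python3 -m handwheel '0.3 0 0 -0.0005 0;0.3 0 0 -0.0005 0'
```

```text
t: 17.6
eef_pos: [376.4, -346.7, 37.9]
tool_rot: [180.0, 0.1, 76.3]
wrist_force: [-2.0, 1.2, 7.3]
gripper_width: 45.4
grip_force: 12.3
t: 17.85
eef_pos: [376.5, -346.8, 37.7]
tool_rot: [180.0, 0.1, 76.3]
wrist_force: [-1.2, 2.1, 11.0]
gripper_width: 45.1
grip_force: 12.5
```

```bash
python3 -m handwheel '0.6 0 0 0.0005 0;0.7 0 0 0.0005 0;0.7 0 0 0.0005 0;0.7 0 0 0.01 0;0.7 0 0 0.04 0;0.7 0 0 0.08 0;0.7 0 0 0.12 0;0.7 0 0 0.15 0' && python3 -m handwheel '0.85 0.012 0.05 0 0;0.85 0.024 0.1 0 0;0.85 0.036 0.15 0 0;0.85 0.048 0.2 0 0;0.85 0.048 0.25 0 0;0.85 0.048 0.3 0 0;0.85 0.048 0.35 0 0;0.85 0.048 0.4 0 0'
python3 - <<'E'
from h import *
c=snap('top','t4'); im=c['image'][:,:,::-1]
cv2.imwrite('pics/t4b.png',cv2.resize(im[145:225,300:440],(800,457),interpolation=cv2.INTER_CUBIC))
E
```

```text
t: 18.85
eef_pos: [376.4, -346.6, 189.1]
tool_rot: [179.9, 0.1, 76.3]
wrist_force: [-0.4, -0.9, -0.8]
gripper_width: 61.3
grip_force: 0.0
t: 19.85
eef_pos: [423.9, 55.2, 187.3]
tool_rot: [180.0, 0.1, 76.3]
wrist_force: [0.4, -0.5, 1.0]
gripper_width: 74.0
grip_force: 0.0
```

View pics/t4b.png

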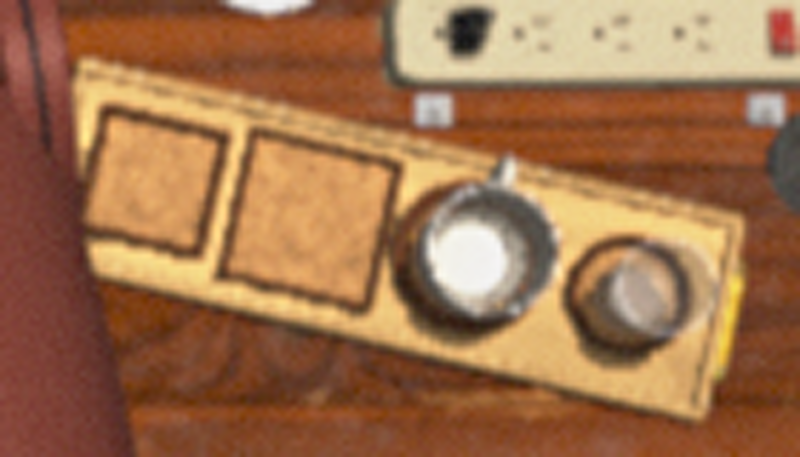

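The cup rim is at (488,253) with its ear at (508,170), perpendicular to the tray. The glass rim is at about (665,292) and its foot at (642,293). Both look seated; I'll check the positions numerically.

```bash
python3 - <<'E'
from h import *
c=load('t4'); s=800/140
for n,x,y,z in [('cup',488,253,65),('glassrim',664,292,73),('glassfoot',642,293,14)]: print(n,at(c,300+(x+.5)/s-.5,145+(y+.5)/s-.5,z))
E
python3 -m handwheel '0.85 -0.005 0.05 0 0;0.85 -0.02 0.1 0 0;0.85 -0.045 0.145 0 0;0.85 -0.075 0.185 0 0;0.85 -0.102 0.224 0 0;0.85 -0.102 0.224 0 0;0.85 -0.102 0.224 0 0;0.85 -0.102 0.224 0 0'
```

```text
cup [ 394.1 -264.2   65. ]
glassrim [ 374.2 -345.9   73. ]
glassfoot [ 379.3 -355.1   14. ]
t: 20.9
eef_pos: [322.8, 276.5, 186.7]
tool_rot: [-180.0, 0.1, 76.2]
wrist_force: [-0.3, -0.7, 0.1]
gripper_width: 74.0
grip_force: 0.0
```

```bash
python3 -m handwheel '0.85 0 0.003 -0.04 0;0.85 0 0.003 -0.08 0;0.85 0 0.003 -0.11 0;0.85 0 0.003 -0.135 0;0.85 0 0.003 -0.15 0;0.85 0 0.003 -0.156 0;0.85 0 0.003 -0.156 0;0.85 0 0.003 -0.156 0' && python3 -m handwheel '0.4 0 0 0 0;0.4 0 0 0 0;0.4 0 0 0 0;0.4 0 0 0 0' 20
```

```text
t: 21.9
eef_pos: [322.6, 280.7, 31.2]
tool_rot: [180.0, 0.0, 76.2]
wrist_force: [0.5, 0.4, 0.2]
gripper_width: 73.9
grip_force: 0.0
t: 22.4
eef_pos: [322.3, 280.6, 30.8]
tool_rot: [-180.0, 0.1, 76.3]
wrist_force: [-1.2, -2.6, 5.8]
gripper_width: 56.1
grip_force: 20.0
```

```bash
python3 -m handwheel '0.4 0 0 0.01 0;0.4 0 0 0.03 0;0.4 0 0 0.07 0;0.4 0 0 0.11 0;0.4 0.015 -0.02 0.14 0;0.4 0.04 -0.05 0.15 0;0.4 0.07 -0.09 0.15 0;0.4 0.092 -0.14 0.15 0' && python3 -m handwheel '0.4 0.01 -0.05 0 0;0.4 0.01 -0.1 0 0;0.4 0.01 -0.15 0 0;0.4 0.01 -0.2 0 0;0.4 0.01 -0.25 0 0;0.4 0.005 -0.29 0 0;0.4 0.001 -0.328 0 0;0.4 0.001 -0.328 0 0'; python3 -m handwheel '0.4 0 0 0 0;0.4 0 0 0 0'
python3 - <<'E'
from h import *
c=snap('wrist','w5'); cv2.imwrite('pics/w5b.png',cv2.resize(c['image'][:,:,::-1],(800,600),interpolation=cv2.INTER_CUBIC))
E
```

```text
t: 23.4
eef_pos: [414.8, 140.0, 181.2]
tool_rot: [180.0, 0.0, 76.4]
wrist_force: [0.6, 0.8, -3.2]
gripper_width: 56.8
grip_force: 20.0
t: 24.4
eef_pos: [414.1, -189.9, 180.6]
tool_rot: [-179.9, 0.0, 76.0]
wrist_force: [-0.1, 0.9, -2.4]
gripper_width: 57.1
grip_force: 20.0
t: 24.65
eef_pos: [415.3, -186.3, 180.7]
tool_rot: [-180.0, 0.0, 76.4]
wrist_force: [0.2, -0.2, -2.5]
gripper_width: 56.8
grip_force: 20.0
```

View pics/w5b.png

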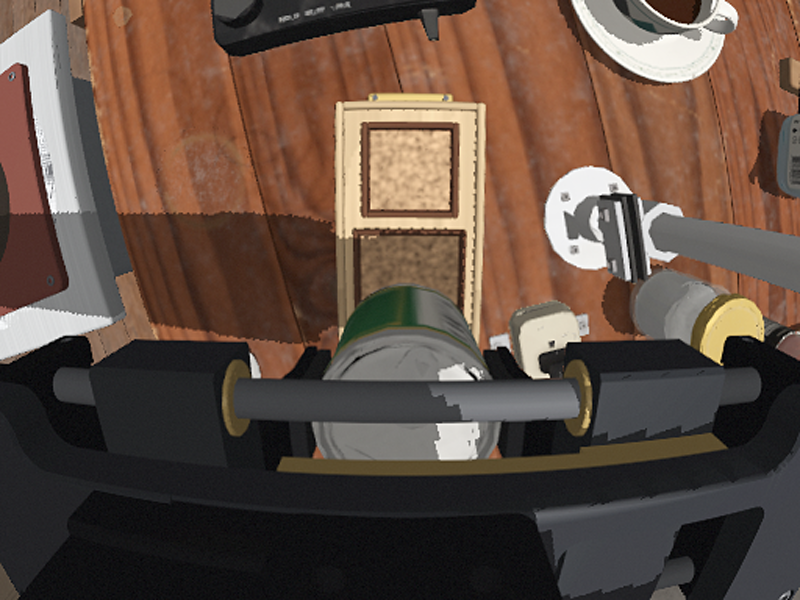

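The tin is held; the far edge of its lid is at about (408,333), the far edge of its base at (405,286), and the shaker holder is at (410,170).

```bash
python3 - <<'E'
from h import *
c=load('w5'); o=np.array([415.3,-186.3]); d=np.array([.237,.972])
for n,u,v,z in [('lid',408,333,222),('base',405,286,150),('shH',410,170,20)]:
    p=at(c,(u+.5)*.64-.5,(v+.5)*.64-.5,z,True); print(n,p,(p[:2]-o)@d)
E
```

```text
lid [ 421.9 -158.4  222. ] 28.682999999999996
base [ 420.4 -160.   150. ] 26.772300000000005
shH [ 436.2 -107.8   20. ] 81.2553
```

```bash
python3 -m handwheel '0.4 0 -0.001 -0.04 0;0.4 0 -0.001 -0.08 0;0.4 0 -0.001 -0.105 0;0.4 0 -0.001 -0.122 0;0.4 0 -0.001 -0.13 0;0.4 0 -0.001 -0.134 0;0.4 0 -0.001 -0.136 0;0.4 0 -0.001 -0.136 0' && python3 -m handwheel '0.4 0 0 -0.001 0;0.4 0 0 -0.0015 0;0.4 0 0 -0.0015 0';  python3 -m handwheel '0.4 0 0 -0.0005 0;0.4 0 0 -0.0005 0'
```

```text
t: 25.7
eef_pos: [415.4, -188.6, 45.0]
tool_rot: [180.0, 0.1, 76.3]
wrist_force: [0.4, -0.5, -3.3]
gripper_width: 57.0
grip_force: 20.0
t: 26.08
eef_pos: [415.1, -188.5, 43.1]
tool_rot: [-180.0, 0.1, 76.3]
wrist_force: [-0.8, -0.8, -2.5]
gripper_width: 57.1
grip_force: 20.0
t: 26.32
eef_pos: [415.1, -188.5, 42.8]
tool_rot: [-180.0, 0.1, 76.3]
wrist_force: [-1.9, 0.9, 1.1]
gripper_width: 56.8
grip_force: 20.0
```

```bash
python3 -m handwheel '0.4 0 0 -0.0005 0;0.4 0 0 -0.0005 0;0.7 0 0 -0.0005 0;0.8 0 0 0 0;0.8 0 0 0.01 0;0.8 0 0 0.05 0;0.8 0 0 0.1 0;0.8 0 0 0.15 0' && python3 -m handwheel '0.75 0.005 0.05 0.01 0;0.75 0.01 0.1 0.02 0;0.75 0.01 0.15 0.02 0;0.75 0.01 0.2 0.02 0;0.75 0.01 0.25 0.02 0;0.75 0.01 0.3 0.02 0;0.75 0.01 0.35 0.02 0;0.75 0.01 0.4 0.02 0' && python3 -m handwheel '0.75 0.001 0.05 0 0;0.75 0.002 0.1 0 0;0.75 0.003 0.15 0 0;0.75 0.003 0.191 0 0;0.75 0.003 0.191 0 0;0.75 0.003 0.191 0 0'
python3 - <<'E'
from h import *
c=snap('wrist','w6'); cv2.imwrite('pics/w6b.png',cv2.resize(c['image'][:,:,::-1],(800,600),interpolation=cv2.INTER_CUBIC)); print(bot.observe()['joint_pos'].round(1))
E
```

```text
t: 27.32
eef_pos: [415.0, -188.2, 194.8]
tool_rot: [-180.0, 0.1, 76.3]
wrist_force: [0.8, -0.5, 1.1]
gripper_width: 69.5
grip_force: 0.0
t: 28.32
eef_pos: [425.0, 213.1, 213.5]
tool_rot: [179.9, 0.1, 76.2]
wrist_force: [0.7, -0.4, 0.4]
gripper_width: 65.3
grip_force: 0.0
t: 29.08
eef_pos: [428.2, 402.2, 212.8]
tool_rot: [-180.0, 0.1, 76.3]
wrist_force: [0.4, -0.3, -1.2]
gripper_width: 65.5
grip_force: 0.0
[  1.4  23.1 -62.3  91.4  20.8  78.3 -77.1]
```

View pics/w6b.png

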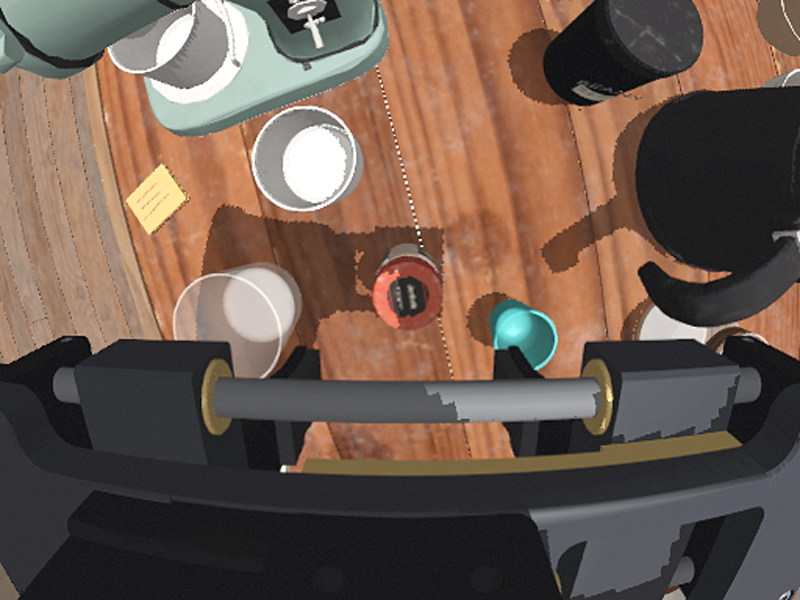

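The shaker cap is at (407,295), as expected. The turquoise glass (523,335) and tumbler (230,320) are clear of the fingers.

```bash
python3 -m handwheel '0.75 0 0.001 -0.04 0;0.75 0 0.001 -0.08 0;0.75 0 0.001 -0.11 0;0.75 0 0.001 -0.135 0;0.75 0 0.001 -0.155 0;0.75 0 0.001 -0.164 0;0.75 0 0.001 -0.164 0;0.75 0 0.001 -0.164 0' && python3 -m handwheel '0.3 0 0 0 0;0.3 0 0 0 0;0.3 0 0 0 0;0.3 0 0 0 0;0.3 0 0 0 0' 15 && python3 -m handwheel '0.3 0 0 0.01 0;0.3 0 0 0.03 0;0.3 0 0 0.07 0;0.3 0 0 0.12 0;0.3 0 -0.02 0.15 0;0.3 -0.001 -0.06 0.155 0;0.3 -0.002 -0.11 0.155 0;0.3 -0.003 -0.16 0.155 0'
python3 -c "
from h import *
c=load('w6');print(at(c,407.5*.64-.5,295.5*.64-.5,98,True))"
```

```text
t: 30.12
eef_pos: [428.5, 404.0, 49.5]
tool_rot: [180.0, -0.0, 76.3]
wrist_force: [0.9, -0.5, 0.0]
gripper_width: 65.2
grip_force: 0.0
t: 30.75
eef_pos: [428.2, 403.6, 48.7]
tool_rot: [-180.0, 0.0, 76.3]
wrist_force: [-0.1, -1.1, 1.3]
gripper_width: 43.2
grip_force: 15.0
t: 31.75
eef_pos: [424.8, 242.8, 204.6]
tool_rot: [180.0, 0.0, 76.3]
wrist_force: [-0.0, -0.1, -1.3]
gripper_width: 43.8
grip_force: 15.0
[428.6 405.7  98. ]
```

```bash
python3 -m handwheel '0.3 0 -0.05 0 -0.1;0.3 0 -0.1 0 -0.22;0.3 0 -0.15 0 -0.34;0.3 0 -0.2 0 -0.46;0.3 0 -0.25 0 -0.58;0.3 0.003 -0.3 0 -0.7;0.3 0.0095 -0.351 0 -0.8;0.3 0.0095 -0.351 0 -0.8' && python3 -m handwheel '0.3 0 0 0 0;0.3 0 0 0 0;0.3 0 0 -0.03 0;0.3 0 0 -0.06 0;0.3 0 0 -0.09 0'
```

```text
t: 32.75
eef_pos: [434.5, -110.6, 204.4]
tool_rot: [-180.0, 0.0, 30.1]
wrist_force: [-0.3, 1.3, -1.2]
gripper_width: 43.6
grip_force: 15.0
t: 33.38
eef_pos: [434.8, -106.5, 113.2]
tool_rot: [180.0, 0.0, 30.6]
wrist_force: [-0.1, -0.8, -2.1]
gripper_width: 43.9
grip_force: 15.0
```

```bash
python3 -m handwheel '0.3 0 -0.001 -0.02 0;0.3 0 -0.001 -0.036 0;0.3 0 -0.001 -0.045 0;0.3 0 -0.001 -0.049 0;0.3 0 -0.001 -0.051 0;0.3 0 -0.001 -0.051 0' && python3 -m handwheel '0.3 0 0 -0.0005 0;0.3 0 0 -0.001 0;0.3 0 0 -0.001 0';  python3 -m handwheel '0.3 0 0 -0.0005 0;0.3 0 0 -0.0008 0;0.3 0 0 -0.0008 0'
```

```text
t: 34.12
eef_pos: [434.8, -108.5, 62.9]
tool_rot: [-180.0, 0.0, 30.4]
wrist_force: [-0.9, 0.7, -1.0]
gripper_width: 43.9
grip_force: 15.0
t: 34.5
eef_pos: [434.6, -108.5, 61.7]
tool_rot: [-180.0, 0.1, 30.4]
wrist_force: [-0.2, 0.1, -1.8]
gripper_width: 43.7
grip_force: 15.0
t: 34.88
eef_pos: [434.6, -108.4, 60.8]
tool_rot: [-180.0, 0.1, 30.4]
wrist_force: [-0.2, -0.2, -1.5]
gripper_width: 43.4
grip_force: 15.0
```

```bash
python3 -m handwheel '0.3 0 0 -0.0004 0;0.3 0 0 -0.0006 0;0.3 0 0 -0.0006 0'; python3 -m handwheel '0.3 0 0 -0.0004 0;0.3 0 0 -0.0004 0'
```

```text
t: 35.25
eef_pos: [434.8, -108.5, 60.6]
tool_rot: [-180.0, 0.1, 30.4]
wrist_force: [-2.6, 0.2, 5.9]
gripper_width: 43.7
grip_force: 15.0
t: 35.5
eef_pos: [435.0, -108.5, 60.5]
tool_rot: [180.0, 0.0, 30.4]
wrist_force: [-3.7, 0.7, 10.6]
gripper_width: 43.6
grip_force: 15.0
```

Contact made. I'll release, lift, back away to the left and look from the top.

```bash
python3 -m handwheel '0.5 0 0 0.0005 0;0.65 0 0 0.0005 0;0.65 0 0 0.0005 0;0.65 0 0 0.01 0;0.65 0 0 0.04 0;0.65 0 0 0.08 0;0.65 0 0 0.13 0;0.65 0 0 0.17 0' && python3 -m handwheel '0.65 0 0.05 0 0;0.65 -0.005 0.1 0 0.05;0.65 -0.005 0.15 0 0.15;0.65 -0.005 0.2 0 0.25;0.65 -0.005 0.25 0 0.35;0.65 -0.005 0.3 0 0.45;0.65 -0.005 0.3 0 0.45'
python3 - <<'E'
from h import *
c=snap('top','t7'); im=c['image'][:,:,::-1]
d=snap('scene','s7')['image'][:,:,::-1]
a=cv2.resize(im[145:225,300:440],(525,300),interpolation=cv2.INTER_CUBIC)
b=cv2.resize(d[180:290,280:410],(355,300),interpolation=cv2.INTER_CUBIC)
e=cv2.resize(im[140:245,95:235],(400,300),interpolation=cv2.INTER_CUBIC)
o=np.zeros((600,800,3),np.uint8); o[:300,:525]=a; o[300:,:355]=b; o[300:,390:790]=e
cv2.imwrite('pics/f7.png',o)
E
```

```text
t: 36.5
eef_pos: [434.9, -108.1, 232.4]
tool_rot: [179.9, -0.0, 30.5]
wrist_force: [1.3, -0.1, 0.4]
gripper_width: 57.0
grip_force: 0.0
t: 37.38
eef_pos: [428.6, 195.9, 230.6]
tool_rot: [-179.9, -0.1, 56.7]
wrist_force: [0.9, -1.1, 0.7]
gripper_width: 56.5
grip_force: 0.0
```

View pics/f7.png

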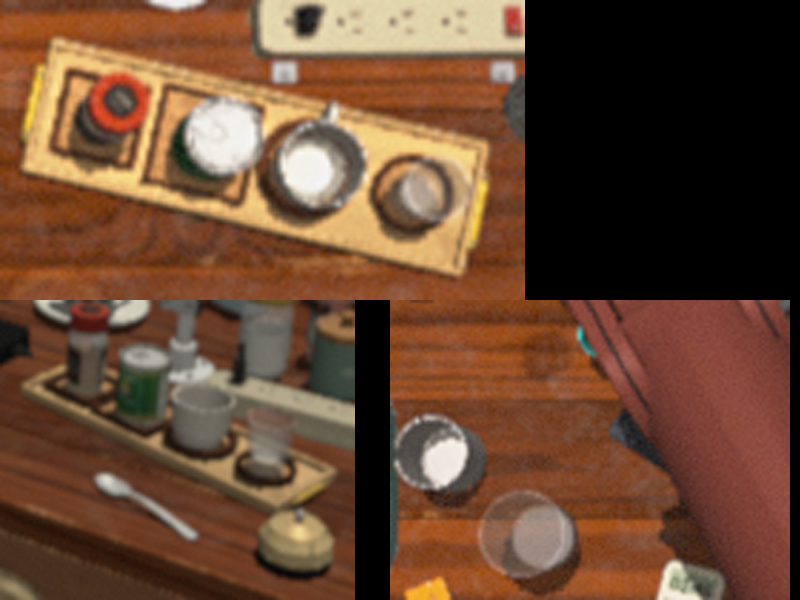

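All four items stand upright in their holders: shaker (120,103), tin (222,137), cup (320,165) with its ear across the tray, glass (435,185). The steel cup (432,455) and tumbler (525,533) haven't moved. I'm handing the job in.

```bash
python3 -c "
from station import bot
print(bot.job_done())"
```

```text
the job is handed in; nothing more can be done
None
```

The tray is laid and handed in at about 38 s: all four items stand upright in their holders, the cup's ear points across the tray, and the tumbler and steel grounds cup were left untouched.

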